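# Interleave a layer of watch heads

## Task

On the watchmaker's bench, take the watch head with the red dot out of the lower layer in the packing cradle and put it in the red reject bin, leaving the two good heads where they are. Then slide the blue separator board along the cradle's rails, without lifting it off them, over the lower layer until it is fully home against the end stop. Finally lower (do not drop) the filled green tray squarely onto the middle of the board and let go, leaving the other things on the bench alone.

Things in the scene. Friction and masses are not known exactly. Their poses are not given: they have to be found in the camera images.
- cradle: Fixed aluminium packing cradle, 174 wide (its x), 333 long (its y, from -78 to +255), z up. Origin: on the bench under the centre of the lower layer (y -70 to +70). Between two rails, 130 apart inside, is only a floor at z=6, so fingertips may reach down behind the board's rear edge. The rails run on towards +y as feed rails, open at the +y end.
- feed_end (a point): Point at the open +y end of the cradle, midway between the rails, level with their tops (cradle x=0, y=255, z=36). The flat rails (x=+/-65 to 76, tops at z=36) run the whole length and carry the board like a bridge; outside them dark guide strips rise to z=45 and keep the board within about 3 of the middle line.
- stop (a point): Centre of the inner face of the cradle's dark end stop (cradle x=0, y=-70, z=38.5; its top at z=48). The board slides towards -y of the cradle and is fully home when its front edge meets this face; its centre is then over the cradle's origin.
- head_reject: The reject watch head: steel disc 34 across, 11 high, about 60 g, white dial with a red dot 18 across on top. Origin at the centre of its underside. It lies on the cradle's floor (z=6) in one of three places in a row along the cradle's y (y=-42, 0 or +42, x about 0), good heads in the other two, 8 clear between neighbours; 48 free to the rails on each side in x.
- head_a: Good watch head with a brass dial and black hands, same size; to stay where it is. Origin at the centre of its underside.
- head_b: Good watch head with a white dial and black hands and no red dot, same size; to stay where it is. Origin at the centre of its underside.
- board: Blue rigid separator board, 146 (x) by 140 (y) by 5 thick, about 120 g. Origin at the centre of its underside, axes parallel to the cradle's. It lies loose across the feed rails (underside at cradle z=36), its centre 148 to 176 from the cradle's origin towards +y; it slides with under 2 N when pushed at the middle of its rear (+y) edge.
- tray: Filled green tray, 120 (x) by 116 (y), rim 20 high, about 350 g, standing on the bench to the right; four watch heads are fixed in it (tops 19 high). An upright green grip fin stands in its middle: 12 thick (x), 60 long (y), top 56 above the underside. Origin at the centre of its underside. Either way round is right.
- bin: Fixed red open reject bin, 120 by 120 by 40 high, walls and floor 4 thick (floor about 4). Origin at the centre of its underside.
- cup: Bystander, to be left alone: white ceramic bowl, 60 across, 30 high. Origin at its underside or near its middle.
- tins: Bystander, to be left alone: stack of round parts tins (blue, purple, green), 84 across, 60 high. Origin at its underside or near its middle.
- jar: Bystander, to be left alone: small glass jar with black cap, 44 across, 60 high. Origin at its underside or near its middle.
- screwdriver: Bystander, to be left alone: blue-handled screwdriver lying flat, 140 long. Origin at its underside or near its middle.
- loupe: Bystander, to be left alone: black eyepiece loupe, 38 across, 28 high. Origin at its underside or near its middle.
- puck: Bystander, to be left alone: steel casing puck, 56 across, 35 high. Origin at its underside or near its middle.
- brush: Bystander, to be left alone: wooden brush lying flat, 150 long. Origin at its underside or near its middle.
Mind the look-alikes: they are no part of the job. Several things look just like the tray: the one meant starts farthest from the robot's base. Leave any pink look-alike of the head_reject alone.

How it is judged:
On the way, in this order (a step that is already met when the one before it is completed fails the run):
1. the head with the red dot lies in the reject bin, let go (x of head_reject in the frame of bin between -0.056 and 0.056 m and y of head_reject in the frame of bin between -0.056 and 0.056 m and z of head_reject in the frame of bin between -0.002 and 0.03 m and contact force between head_reject and the fingers below 0.1 N), for 0.2 s.
2. the separator board lies on the rails over the lower layer, fully home against the stop (x of board in the frame of cradle between -0.007 and 0.007 m and y of board in the frame of cradle between -0.005 and 0.007 m and z of board in the frame of cradle between 0.033 and 0.039 m and angle between the x axis of board and the x axis of cradle, either way round below 0.06 rad and angle between board's own z axis and vertical below 0.03 rad), for 0.2 s.
At the end, for the whole second after the job is handed in: Red-dot head lying in the bin; board flat on the rails, within 7 mm and 0.06 rad of fully home; tray flat on the board, within 12 mm of its centre in each direction and square within 0.12 rad (either way round); all at rest (all of step 2 and x of head_reject in the frame of bin between -0.056 and 0.056 m and y of head_reject in the frame of bin between -0.056 and 0.056 m and z of head_reject in the frame of bin between -0.002 and 0.03 m and x of tray in the frame of board between -0.012 and 0.012 m and y of tray in the frame of board between -0.012 and 0.012 m and z of tray in the frame of board between 0.002 and 0.008 m and angle between the x axis of tray and the x axis of board, either way round below 0.12 rad and angle between tray's own z axis and vertical below 0.04 rad and linear speed of each of head_reject, board, tray below 0.01 m/s); the robot touches nothing.
It fails at once if a good watch head is shifted by more than 20 mm (distance of any of head_a, head_b from where it was at the start of the episode above 0.02 m).
It fails at once if the board is lifted off the rails (more than 12 mm) (z of board in the frame of cradle above 0.048 m).
It fails at once if the tray is dropped (moves faster than 0.5 m/s while the fingers do not hold it, a fall of about 13 mm) (linear speed of tray above 0.5 m/s and contact force between tray and the fingers below 0.1 N).
It fails at once if a bystander is shifted by more than 30 mm (distance of any of cup, tins, jar, screwdriver, loupe, puck, brush from where it was at the start of the episode above 0.03 m).
It also fails if it takes over 67 s, if anything falls off the work surface, if the arm or the gripper's body presses on something with over 40 N, if the wrist force passes 120 N, or if a joint passes its speed limit or range.

## Robot

A 6-joint arm with a two-finger parallel gripper is mounted at the origin on the work surface. World frame = base frame: x ahead of the robot, y to its left, z up, the work surface at z = 0. Lengths are in m, angles in rad, forces in N, time in s.
With the tool pointing down it reaches from about 0.425 to 1.125 m from the base axis. Payload 14.9 kg.
Tool frame: the origin (TCP) lies between the finger pads; the fingertips stand 19 mm ahead of it and the grasp point (between the pads) is the TCP; z points along the fingers, y is the line along which they close (so a half turn about z gives the same grasp; the last joint's range is limited). The gripper opens to 91 mm and grips with 3 to 60 N. Pads are 32 mm wide; open, the fingers measure 118 mm over their backs; the gripper's body (76 mm by 178 mm) begins 60 mm behind the grasp point.
Start: joints at [-0.033, 0.379, 1.734, -0, 1.028, -0.033], TCP at [0.7, -0, 0.233] pointing down, gripper open.
Joint ranges: [-2.77, 2.77], [-0.74, 2.19], [0, 2.66], [-1.06, 4.2], [0.31, 2.87], [-3.08, 3.08]. Speed limits (rad/s): [1.89, 1.89, 2.39, 3.14, 3.14, 3.14].

## Interface

Orientations are given as a unit quaternion [w, x, y, z].
In Python, from plant import robot gives the robot as it stands.
- The arm moves only by the tool move_arm, never from a script. Its argument "rows" is a list of rows, each a list of 5 numbers: the shift along the tool's x, y, z in cm, then the turn about the tool's z in units of 8 degrees (1.0 is 8 degrees), then the gripper's target within -1 to 1 (shut at 1, half-way at 0, fully open at -1). A call has 1 to 20 rows; each row shifts and turns the commanded pose from where the row before left it, along the tool's axes as they then stand; what a row does not reach is not made up. A row lasts 1/10 s, in which the tool goes at most 50 mm and 8.59 degrees, less where a joint would pass 70% of its speed; a pose out of reach is approached as far as the arm can. A call with a gripper value outside its range is refused whole. The fingers move at their own pace and stop on an object; "squeeze" is the grip in N (left out, the last holds). Time passes only in rows, so rows that do not move let the fingers close. It gives the time, the measured TCP pose, the force, the opening and the grip force at its end, in the units of the state.
- robot.sense(): the state, without advancing time (a new reading comes with each control period).
- robot.read_camera(name): name is "scene" or "side" or "wrist"; returns a dict with "img" (400x640x3 uint8, red, green, blue), "z_map" (400x640 float32, m along the optical axis (not along the pixel's ray), 0 where there is no reading), "mtx" (3x3 intrinsics, pixels), "cam_to_world" (4x4, takes a point from camera to world coordinates). Camera axes: x right, y up, looking along -z (the intrinsics and any distortion apply to the point x, -y, -z); pixel columns grow to the right and rows downward; lengths in m; the calibration is good to about 2 mm. A picture is of the moment at which its call begins.
- robot.close_job(): hands the job in; it is judged then, once.
The state is a dict: "time_s": time; "joint_positions": joint angles; "qd": joint speeds; "joint_torque": joint torques, N m; "tool_pos": TCP position; "tcp_rot": TCP orientation; "wrist_force": force on the tool from outside, world axes, zero at the start; "torque": the same for the moment, N m; "finger_gap": finger opening in m; "gripper_force": force on a finger pad.
Only numpy, scipy, OpenCV 4.12 (cv2) and the standard library are available. Lean on these libraries where they do the work, as an engineer would, in place of code of your own. Each camera call takes 0.05 s, during which the arm holds its last target. There are 200 camera calls.

## Working session

There is one attempt and no reset: what is moved stays moved. The work goes in short steps, Python scripts to look and compute and a tool call to move; the robot and the scene stay as the last step left them, time stands still between calls to the robot, and variables do not carry over. Pictures are saved under pics/ and viewed, at most 10 in all, crops included, and the job is handed in when it is done.

Besides the shell and the picture viewer there is one more tool, called after "Call:" in YAML: its name, and indented under it one key for each argument. move_arm: Moves the arm, as the interface text tells. Its arguments: {"type":"object","properties":{"rows":{"type":"array"},"squeeze":{"type":"number"}},"required":["rows"]}

```bash
mkdir -p pics; cat > h.py <<'E'
from plant import robot
import numpy as np, cv2
def snap(n,f=None):
    c=robot.read_camera(n)
    np.savez(f"/tmp/{n}.npz",**c)
    if f: cv2.imwrite(f"pics/{f}.png",c["img"][...,::-1])
    return c
def pts(c):
    z=c["z_map"];K=np.array(c["mtx"]);v,u=np.mgrid[:400,:640]
    P=np.stack([(u-K[0,2])/K[0,0]*z,-(v-K[1,2])/K[1,1]*z,-z,np.ones_like(z)],-1)
    W=(P@np.array(c["cam_to_world"]).T)[...,:3]; W[z==0]=np.nan
    return W
E
python3 - <<'E'
from h import *
s=robot.sense();print(s)
a=snap("scene","scene0");b=snap("side","side0")
print(np.round(a["cam_to_world"],3),np.round(b["cam_to_world"],3))
E
```

```text
{'time_s': 0.0, 'joint_positions': array([-3.33024746e-02,  3.79421502e-01,  1.73475609e+00, -5.35852869e-06,
        1.02851175e+00, -3.32898545e-02]), 'qd': array([-1.55586095e-03,  1.14065504e-03,  2.54738256e-04, -8.41559202e-05,
       -6.10601281e-04, -4.95085030e-04]), 'joint_torque': array([ 6.45993277e-04, -7.63727903e+01, -4.34372771e+01,  6.49972307e-02,
        4.23743343e-02, -1.55693674e-04]), 'tool_pos': array([6.99633495e-01, 3.63547479e-06, 2.32291426e-01]), 'tcp_rot': array([-3.98862713e-04,  7.07110158e-01,  7.07103192e-01, -3.76289738e-04]), 'wrist_force': array([-0.34467671, -0.21557929, -0.18774285]), 'torque': array([-0.03908392,  0.04598077,  0.01720445]), 'gripper_force': 0.0, 'finger_gap': 0.09157707203760969}
[[ 0.495 -0.623  0.605  1.171]
 [ 0.869  0.356 -0.345 -0.365]
 [-0.     0.696  0.718  0.877]
 [ 0.     0.     0.     1.   ]] [[ 0.739  0.462 -0.49  -0.258]
 [-0.673  0.488 -0.555 -0.832]
 [-0.017  0.74   0.672  1.049]
 [ 0.     0.     0.     1.   ]]
```

View pics/scene0.png

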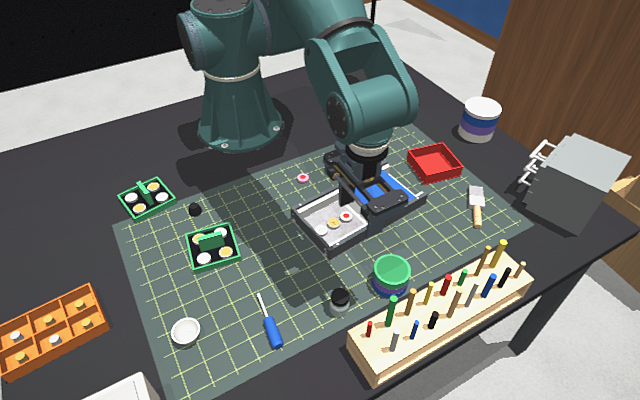

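View pics/side0.png

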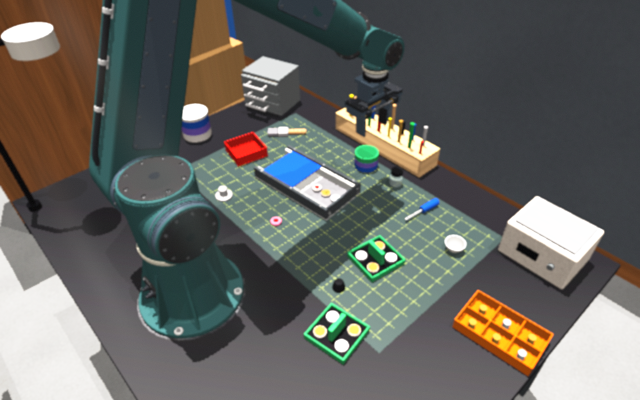

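The scene view shows the cradle around (360,205), with the blue board partly under the gripper, and the red-dot head at (346,215). The bin is at (435,162). Green trays are at (213,247) and (147,197), and a pink decoy is at (303,178). The side view shows the board clear at (290,167), the heads at (318,187), (326,193), the bin at (245,148) and the trays at (376,257), (337,332).

```bash
cat >> h.py <<'E'
def hsv(c): return cv2.cvtColor(np.ascontiguousarray(c["img"]),cv2.COLOR_RGB2HSV)
def blobs(m,W,amin,zr):
    m=m&(W[...,2]>zr[0])&(W[...,2]<zr[1])
    n,l,s,ce=cv2.connectedComponentsWithStats(m.astype(np.uint8))
    for i in range(1,n):
        if s[i,4]<amin: continue
        p=W[l==i]; r=cv2.minAreaRect((p[:,:2]*1000).astype(np.float32))
        print(" px",ce[i].round(),"n",s[i,4],"mean",p.mean(0).round(4),"rect",np.round(r[0],1),np.round(r[1],1),round(r[2],1))
E
python3 - <<'E'
from h import *
for n in("scene","side"):
    c=dict(np.load(f"/tmp/{n}.npz"));H=hsv(c);W=pts(c);h,s,v=[H[...,i].astype(int) for i in range(3)]
    print(n);R=(np.abs(W[...,0]-.7)<.5)&(np.abs(W[...,1])<.7)
    print("blue");blobs(R&(h>100)&(h<125)&(s>150)&(v>80),W,60,(.025,.055))
    print("red low");blobs(R&((h<8)|(h>172))&(s>140),W,8,(.002,.03))
    print("bin rim");blobs(R&((h<8)|(h>172))&(s>140),W,30,(.034,.05))
    print("green rim");blobs(R&(h>55)&(h<85)&(s>100),W,30,(.014,.026))
    print("fin");blobs(R&(h>55)&(h<85)&(s>100),W,10,(.05,.06))
    print("rails");blobs(R&(s<60)&(v>120),W,20,(.033,.0385))
E
```

```text
scene
blue
 px [395. 184.] n 212 mean [0.5207 0.2501 0.0407] rect [521.9 246.3] [131.5  28.7] 4.9
 px [375. 191.] n 136 mean [0.5143 0.1857 0.0407] rect [515.3 186.3] [43.1 36.3] 1.4
 px [361. 196.] n 85 mean [0.5125 0.1401 0.0408] rect [510.9 139.8] [16.8 63.5] 87.7
 px [273. 331.] n 88 mean [ 0.7433 -0.2326  0.0261] rect [ 740.7 -231.9] [14.3 67. ] 84.6
red low
 px [435. 159.] n 710 mean [0.4669 0.445  0.0101] rect [481.6 431.7] [103.8 106.6] 79.8
 px [432. 173.] n 389 mean [0.5168 0.3891 0.0162] rect [510.5 384.5] [165.4  87.2] 33.3
 px [302. 176.] n 13 mean [0.3355 0.0542 0.0115] rect [335.4  54.7] [11.3 10.3] 30.5
 px [346. 215.] n 16 mean [0.5334 0.0803 0.0172] rect [533.4  80. ] [13.4  8.9] 78.5
bin rim
 px [436. 160.] n 261 mean [0.4924 0.4189 0.0381] rect [487.6 421.7] [123.  127.4] 79.1
green rim
 px [152. 207.] n 178 mean [ 0.2489 -0.3619  0.0186] rect [ 226.8 -359.8] [ 74.2 120.2] 10.3
 px [211. 247.] n 371 mean [ 0.4572 -0.2673  0.019 ] rect [ 454.3 -264.2] [116.  125.3] 81.2
 px [213. 246.] n 75 mean [ 0.459  -0.2648  0.0202] rect [ 458.8 -264.9] [58.7  5.3] 80.3
fin
 p
[... 1453 characters left out ...]
n 50 mean [ 0.4475 -0.2688  0.0203] rect [ 447.4 -266.1] [18.  60.3] 5.3
 px [348. 320.] n 219 mean [ 0.2424 -0.3626  0.0191] rect [ 228.4 -360.2] [ 70.8 124.3] 7.6
fin
 px [367. 157.] n 98 mean [0.7392 0.0431 0.0566] rect [743.8  47.8] [53.8 71.1] 78.5
 px [376. 248.] n 82 mean [ 0.4502 -0.2671  0.0551] rect [ 450.9 -264.6] [60.6 15.4] 83.2
 px [340. 318.] n 47 mean [ 0.2158 -0.364   0.0559] rect [ 215.6 -363.4] [32.3 10.3] 14.3
rails
 px [336. 176.] n 98 mean [0.6063 0.0581 0.0358] rect [607.2  58.3] [ 19.4 133.5] 6.3
 px [222. 189.] n 33 mean [0.288  0.2716 0.0352] rect [288.2 273.5] [24.4 23.3] 22.7
 px [534. 263.] n 43 mean [ 0.7405 -0.5907  0.0357] rect [ 740.2 -590.7] [68.2  7.5] 89.7
```

Call:
move_arm:
  rows:
    - [1.5,-3,0,0,-0.3]
    - [1.5,-3,0,0,-0.3]
    - [1.5,-3,0,0,-0.3]
    - [1.5,-3,0,0,-0.3]
    - [1,-3,0,-0.4,-0.3]
    - [1,-1.7,0,-0.35,-0.3]
    - [0,0,0,0,-0.3]
    - [0,0,0,0,-0.3]
  squeeze: 20

```text
time_s: 0.9
tool_pos: [0.5327, 0.0791, 0.2331]
tcp_rot: [0.0, 0.669, 0.743, 0.0]
wrist_force: [0.0, 0.5, 0.5]
finger_gap: 0.0591
gripper_force: 0.0
```

```bash
python3 - <<'E'
from h import *
c=snap("wrist","w1");print(robot.sense()["tool_pos"],robot.sense()["tcp_rot"]);H=hsv(c);W=pts(c);h,s,v=[H[...,i].astype(int) for i in range(3)]
print("blue");blobs((h>100)&(h<125)&(s>150)&(v>80),W,60,(.025,.055))
print("red");blobs(((h<8)|(h>172))&(s>140),W,20,(.002,.03))
print("rails");blobs((s<70)&(v>110),W,200,(.033,.0385))
print("heads");blobs(s>-1,W,100,(.0135,.022))
E
```

```text
[0.53304883 0.07892564 0.2330616 ] [1.67235190e-04 6.69413175e-01 7.42890272e-01 1.34558351e-04]
blue
red
 px [323. 171.] n 125 mean [0.5355 0.0818 0.017 ] rect [535.4  81.6] [15.3 14.4] 70.2
 px [164. 174.] n 134 mean [0.3385 0.0558 0.0108] rect [338.4  56.1] [15.3 16.1] 72.0
rails
 px [257. 132.] n 1195 mean [0.4571 0.119  0.0354] rect [456.1 141.1] [ 11.6 226.3] 6.0
 px [381. 172.] n 759 mean [0.6035 0.0905 0.0355] rect [602.8  95.7] [ 11.4 104.7] 5.9
heads
 px [322. 171.] n 568 mean [0.535  0.0817 0.0166] rect [534.9  81.1] [32.3 33.1] 5.6
 px [473. 190.] n 221 mean [0.7246 0.0769 0.0177] rect [732.   73.4] [81.  32.3] 67.8
 px [321. 202.] n 521 mean [0.5381 0.0412 0.0166] rect [538.4  40.6] [31.9 33.3] 6.7
 px [322. 233.] n 488 mean [ 5.429e-01 -4.000e-04  1.650e-02] rect [542.9  -1.3] [33. 33.] 87.3
```

View pics/w1.png

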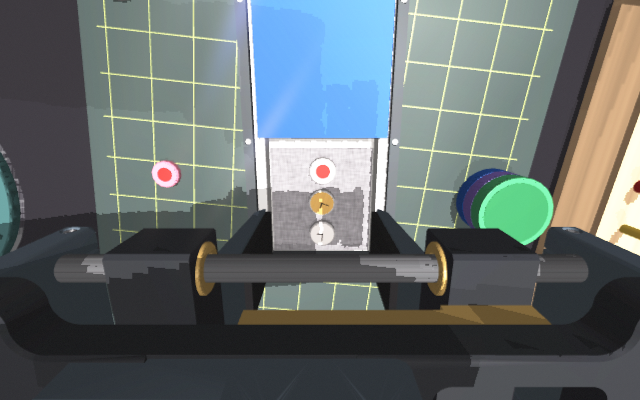

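The wrist view shows the red-dot head at (322,171), with the brass and white heads at (321,202) and (322,233). The board's front edge is at row 138. The fingers are parallel to the rails.

Call:
move_arm:
  rows:
    - [0.25,0.25,3,0,-0.3]
    - [0,0,4,0,-0.3]
    - [0,0,4,0,-0.3]
    - [0,0,4,0,-0.3]
    - [0,0,2.5,0,-0.3]
    - [0,0,1.5,0,-0.3]
    - [0,0,1,0,-0.3]
    - [0,0,0.4,0,-0.3]
    - [0,0,0,0,0.4]
    - [0,0,0,0,0.6]
    - [0,0,0,0,0.6]
    - [0,0,0,0,0.6]
    - [0,0,0,0,0.6]
  squeeze: 20

```text
time_s: 2.25
tool_pos: [0.5352, 0.0818, 0.0296]
tcp_rot: [0.0, 0.669, 0.743, 0.0]
wrist_force: [-1.4, -1.2, 7.9]
finger_gap: 0.0325
gripper_force: 20.0
```

Call:
move_arm:
  rows:
    - [0,0,-2,0,0.6]
    - [0,0,-4,0,0.6]
    - [0,0,-4,0,0.6]
    - [2,0,-2,0,0.6]
    - [4,-0.2,0,0,0.6]
    - [4,-0.2,0,0,0.6]
    - [4,-0.2,0,0,0.6]
    - [4,-0.2,0,0,0.6]
    - [4,-0.2,0,0,0.6]
    - [4,-0.2,0,0,0.6]
    - [4,0,0,0,0.6]
    - [3,0,0,0,0.6]
    - [1.2,0,0,0,0.6]
    - [0,0,0,0,0.6]
    - [0,0,0,0,0.6]

```text
time_s: 3.75
tool_pos: [0.4869, 0.4196, 0.1487]
tcp_rot: [0.0, 0.669, 0.743, -0.0]
wrist_force: [0.6, -0.5, -0.9]
finger_gap: 0.0327
gripper_force: 20.0
```

```bash
python3 - <<'E'
from h import *
c=snap("side");H=hsv(c);W=pts(c);h,s,v=[H[...,i].astype(int) for i in range(3)]
print("blue");blobs((h>100)&(h<125)&(s>150)&(v>80),W,60,(.025,.055))
print(W[188,317],W[193,326])
E
```

```text
blue
 px [292. 168.] n 1083 mean [0.5221 0.1884 0.0418] rect [523.4 191.3] [158.7 143.8] 5.4
[0.54298421 0.08531779 0.00288746] [0.53632153 0.03306202 0.01760167]
```

Head is held. Lowering into the bin and releasing.

Call:
move_arm:
  rows:
    - [0,0,3,0,0.6]
    - [0,0,3,0,0.6]
    - [0,0,2.5,0,0.6]
    - [0,0,1.5,0,0.6]
    - [0,0,1,0,0.6]
    - [0,0,0.7,0,0.6]
    - [0,0,0,0,0.6]
    - [0,0,0,0,0.0]
    - [0,0,0,0,0.0]
    - [0,0,0,0,-0.1]
    - [0,0,-2,0,-0.1]
    - [0,0,-3,0,-0.1]
    - [0,0,-4,0,-0.1]
    - [0,0,-3,0,-0.1]
    - [0,0,0,0,-0.1]

```text
time_s: 5.3
tool_pos: [0.4889, 0.4222, 0.1568]
tcp_rot: [0.001, 0.669, 0.743, 0.003]
wrist_force: [-0.3, 0.3, -0.5]
finger_gap: 0.0502
gripper_force: 0.0
```

```bash
python3 - <<'E'
from h import *
c=snap("wrist","w2");H=hsv(c);W=pts(c);h,s,v=[H[...,i].astype(int) for i in range(3)]
print("blue");blobs((h>100)&(h<125)&(s>150)&(v>80),W,60,(.025,.055))
print("bluecut");blobs((h>90)&(h<125)&(s>100),W,60,(.036,.05))
print("steel in bin");blobs((s<60),W,60,(.008,.03))
E
```

```text
blue
bluecut
steel in bin
 px [599.  17.] n 540 mean [0.7098 0.5974 0.0226] rect [709.6 598. ] [ 4.3 29.9] 18.3
 px [598.  73.] n 813 mean [0.7238 0.5539 0.0227] rect [725.7 551.3] [15.8 50.6] 34.8
 px [487. 195.] n 3931 mean [0.6564 0.4326 0.0177] rect [672.5 419.4] [ 42.5 138.3] 48.8
 px [318. 188.] n 616 mean [0.4877 0.422  0.0143] rect [487.8 421. ] [32.2 32.5] 5.0
 px [118. 290.] n 247 mean [0.284  0.2869 0.0173] rect [282.8 284.9] [34.8 13.8] 11.7
```

View pics/w2.png

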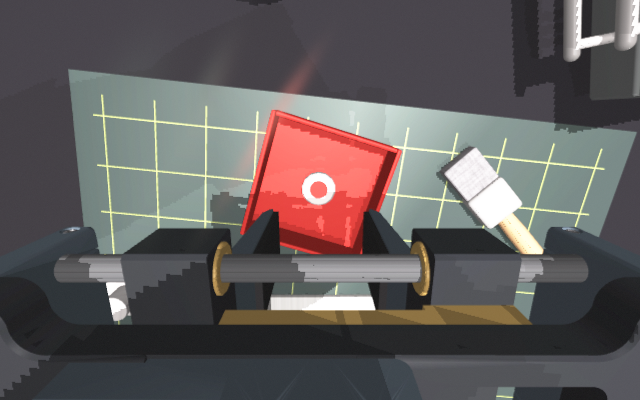

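The red-dot head lies in the middle of the bin at (318,188). Next is going behind the board's rear edge.

Call:
move_arm:
  rows:
    - [-3,0.2,0,0,-0.3]
    - [-4,0.2,0,0,-0.3]
    - [-3.2,0.25,0,0,-0.3]
    - [-2,0.2,1,0,-0.3]
    - [0,0,3,0,-0.3]
    - [0,0,3,0,-0.3]
    - [0,0,2,0,-0.3]
    - [0,0,1.2,0,-0.3]
    - [0,0,0.8,0,-0.3]
    - [0,0,0,0,-0.3]

```text
time_s: 6.35
tool_pos: [0.5078, 0.3, 0.0411]
tcp_rot: [-0.0, 0.669, 0.743, -0.001]
wrist_force: [0.1, 0.9, 0.1]
finger_gap: 0.0593
gripper_force: 0.0
```

```bash
cat >> h.py <<'E'
CX=np.array([.9945,.1045]);CY=np.array([-.1045,.9945])
def crad(p): p=np.asarray(p)[...,:2]; return np.stack([p@CX-.5389,p@CY+.0154],-1)
def board():
    c=snap("side","s2");H=hsv(c);W=pts(c);h,s,v=[H[...,i].astype(int) for i in range(3)]
    m=(h>95)&(h<125)&(s>120)&(v>60)&(W[...,2]>.037)&(W[...,2]<.047);q=crad(W[m]);q=q[(abs(q[:,0])<.09)&(q[:,1]<.27)&(q[:,1]>-.09)]
    print("board x",np.percentile(q[:,0],[.5,99.5]).round(4),"y",np.percentile(q[:,1],[.5,99.5]).round(4),len(q))
    s=robot.sense();print("tool",crad(s["tool_pos"]).round(4),s["tool_pos"][2].round(4),s["wrist_force"].round(1))
E
python3 -c "
from h import *
board()"
```

```text
board x [-0.0751  0.0777] y [0.0804 0.2203] 1062
tool [-0.0021  0.2609] 0.0419 [-0.3 -0.6  0.4]
```

View pics/s2.png

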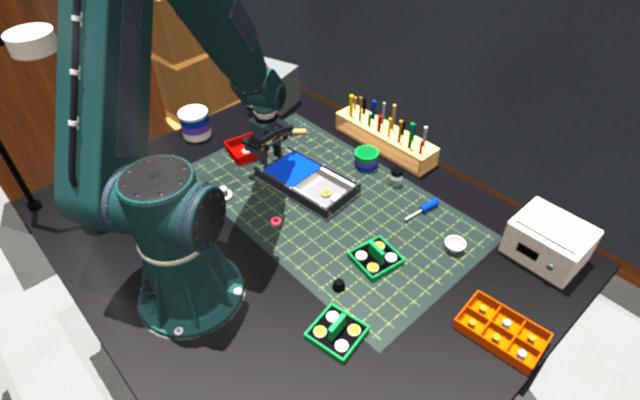

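The side view shows the fingers behind the board's rear edge, near (265,150), with the board at (292,168). Pushing now.

Call:
move_arm:
  rows:
    - [0,0.2,-0.5,0,-0.3]
    - [-1.5,0,0,0,-0.3]
    - [-0.8,0,0,0,-0.3]
    - [-0.8,0,0,0,-0.3]
    - [-1,0,0,0,-0.3]
    - [-1,0,0,0,-0.3]
    - [-1,0,0,0,-0.3]
    - [-1,0,0,0,-0.3]
    - [-1,0,0,0,-0.3]
    - [-1,0,0,0,-0.3]
    - [-1,0,0,0,-0.3]
    - [-1,0,0,0,-0.3]
    - [-1,0,0,0,-0.3]
    - [-1,0,0,0,-0.3]
    - [-1,0,0,0,-0.3]
    - [-0.8,0,0,0,-0.3]
    - [-0.4,0,0,0,-0.3]
    - [0,0,0,0,-0.3]

```text
time_s: 8.2
tool_pos: [0.5262, 0.1477, 0.0469]
tcp_rot: [-0.0, 0.669, 0.743, -0.0]
wrist_force: [0.3, 0.8, -0.5]
finger_gap: 0.0592
gripper_force: 0.0
```

```bash
python3 -c "
from h import *
board()"
```

```text
board x [-0.0757  0.0766] y [-0.0533  0.0863] 1186
tool [-1.000e-04  1.077e-01] 0.0469 [ 0.3  0.5 -0.1]
```

Call:
move_arm:
  rows:
    - [-0.5,0,0,0,-0.3]
    - [-0.5,0,0,0,-0.3]
    - [-0.3,0,0,0,-0.3]
    - [-0.2,0,0,0,-0.3]
    - [0,0,0,0,-0.3]

```text
time_s: 8.75
tool_pos: [0.5278, 0.1331, 0.0469]
tcp_rot: [-0.0, 0.669, 0.743, -0.0]
wrist_force: [0.9, 0.3, 0.9]
finger_gap: 0.0595
gripper_force: 0.0
```

Call:
move_arm:
  rows:
    - [-0.2,0,0,0,-0.3]
    - [0,0,0,0,-0.3]

```text
time_s: 8.95
tool_pos: [0.528, 0.1312, 0.0469]
tcp_rot: [0.0, 0.669, 0.743, -0.0]
wrist_force: [-0.9, -0.3, 0.5]
finger_gap: 0.0592
gripper_force: 0.0
```

Call:
move_arm:
  rows:
    - [-0.2,0,0,0,-0.3]
    - [0,0,0,0,-0.3]

```text
time_s: 9.15
tool_pos: [0.5282, 0.1292, 0.0469]
tcp_rot: [0.0, 0.669, 0.743, -0.0]
wrist_force: [0.3, 0.9, 0.6]
finger_gap: 0.0593
gripper_force: 0.0
```

```bash
python3 -c "
from h import *
board()"
```

```text
board x [-0.0763  0.0766] y [-0.0696  0.067 ] 1178
tool [-0.0001  0.0888] 0.0469 [-0.5  0.6  0.4]
```

Call:
move_arm:
  rows:
    - [-0.1,0,0,0,-0.3]
    - [-0.1,0,0,0,-0.3]
    - [0,0,0,0,-0.3]

```text
time_s: 9.5
tool_pos: [0.5287, 0.128, 0.0471]
tcp_rot: [-0.0, 0.669, 0.743, 0.001]
wrist_force: [-0.8, 10.6, -0.6]
finger_gap: 0.0591
gripper_force: 4.8
```

Call:
move_arm:
  rows:
    - [-0.1,0,0,0,-0.3]
    - [0,0,0,0,-0.3]

```text
time_s: 9.7
tool_pos: [0.5287, 0.1277, 0.0471]
tcp_rot: [-0.0, 0.67, 0.743, 0.001]
wrist_force: [-2.1, 20.3, -0.4]
finger_gap: 0.059
gripper_force: 10.3
```

Call:
move_arm:
  rows:
    - [-0.1,0,0,0,-0.3]
    - [0,0,0,0,-0.3]

```text
time_s: 9.9
tool_pos: [0.5287, 0.1275, 0.0471]
tcp_rot: [-0.001, 0.67, 0.743, 0.001]
wrist_force: [-2.6, 31.6, -1.5]
finger_gap: 0.0592
gripper_force: 15.7
```

Call:
move_arm:
  rows:
    - [1,0,0,0,-0.3]
    - [1,0,0,0,-0.3]
    - [0,0,-3,0,-0.3]
    - [0,0,-4,0,-0.5]
    - [0,0,-4,0,-0.5]
    - [-2,-0.6,-3,0,-0.5]
    - [-4,-1.2,-1,0,-0.5]
    - [-4,-1.2,0,0,-0.5]
    - [-4,-1.2,0,0,-0.5]
    - [-4,-1.2,0,0,-0.5]
    - [-4,-1.2,0,0,-0.5]
    - [-4,-1.2,0,0,-0.5]
    - [-4,-1.2,0,0,-0.5]
    - [-4,-1.2,0,0,-0.5]
    - [-4,-1.2,0,0,-0.5]
    - [-3,-0.6,0,0,-0.5]
    - [-2.7,0,0,0.8,-0.5]
    - [0,0,0,0.8,-0.5]
    - [0,0,0,0,-0.5]
    - [0,0,0,0,-0.5]

```text
time_s: 11.9
tool_pos: [0.4528, -0.3015, 0.1968]
tcp_rot: [-0.0, 0.747, 0.665, -0.0]
wrist_force: [-0.2, 0.0, -0.1]
finger_gap: 0.0684
gripper_force: 0.0
```

```bash
python3 - <<'E'
from h import *
board()
c=snap("wrist","w3");H=hsv(c);W=pts(c);h,s,v=[H[...,i].astype(int) for i in range(3)]
g=(h>55)&(h<85)&(s>100)
print("rim");blobs(g,W,60,(.012,.027))
print("fin");blobs(g,W,60,(.05,.06))
E
```

```text
board x [-0.0735  0.0777] y [-0.0677  0.0629] 1138
tool [-0.1201 -0.3316] 0.1968 [ 1.3 -0.2 -0.4]
rim
 px [316. 181.] n 594 mean [ 0.4474 -0.3031  0.0175] rect [ 450.5 -267.4] [112.  119.3] 82.9
 px [109. 212.] n 701 mean [ 0.2082 -0.3112  0.0181] rect [ 194.5 -326.1] [117.5  43.8] 10.6
fin
```

View pics/w3.png

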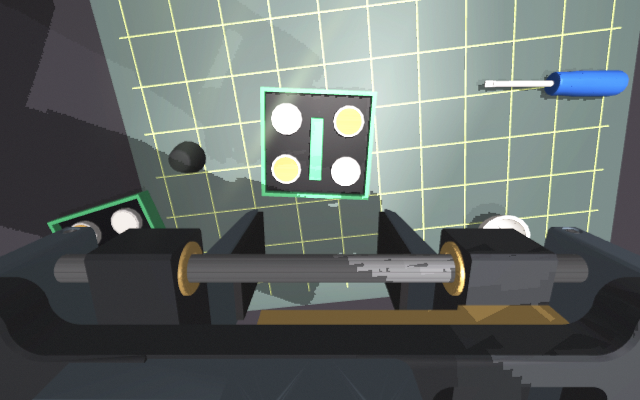

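The wrist view shows the tray centred near (317,145), with its fin upright between (315,180) and (317,118). The decoy tray and loupe lie to the left, well clear.

Call:
move_arm:
  rows:
    - [2,-0.2,0,0.1,0]
    - [1.6,-0.25,1,0,0]
    - [0,0,4,0,0]
    - [0,0,4,0,0]
    - [0,0,3,0,0]
    - [0,0,1.5,0,0]
    - [0,0,1,0,0]
    - [0,0,0.5,0,0]
    - [0,0,0,0,0]
    - [0,0,0,0,0.5]
    - [0,0,0,0,1]
    - [0,0,0,0,1]
    - [0,0,0,0,1]
    - [0,0,0,0,1]
  squeeze: 40

```text
time_s: 13.4
tool_pos: [0.4529, -0.2657, 0.0472]
tcp_rot: [0.0, 0.752, 0.659, 0.0]
wrist_force: [-1.3, 1.6, 5.7]
finger_gap: 0.0122
gripper_force: 40.0
```

Call:
move_arm:
  rows:
    - [0,0,-0.5,0,1]
    - [0,0,-1.5,0,1]
    - [0,0,-2.5,0,1]
    - [0,0,-3,0,1]
    - [0,0,-3,0,1]
    - [1,0,-1.5,0,1]
    - [2,0.4,0,0,1]
    - [3,0.5,0,0,1]
    - [3,0.5,0,0,1]
    - [3,0.5,0,0,1]
    - [3,0.5,0,0,1]
    - [3,0.5,0,0,1]
    - [3,0.5,0,0,1]
    - [3,0.5,0,0,1]
    - [3,0.5,0,0,1]
    - [2.5,0,0,0,1]
    - [1.5,0,0,-0.6,1]
    - [0.6,0,0,-0.6,1]
    - [0,0,0,-0.5,1]
    - [0,0,0,0,1]

```text
time_s: 15.4
tool_pos: [0.5377, 0.0421, 0.1678]
tcp_rot: [0.0, 0.669, 0.744, 0.0]
wrist_force: [-0.2, 0.4, -2.1]
finger_gap: 0.0116
gripper_force: 40.0
```

```bash
python3 - <<'E'
from h import *
c=snap("scene","sc4")
for c in (c,snap("side"),snap("wrist")):
    H=hsv(c);W=pts(c);h,s,v=[H[...,i].astype(int) for i in range(3)]
    R=(abs(W[...,0]-.54)<.1)&(abs(W[...,1]-.042)<.1)
    print("rim");blobs(R&(h>55)&(h<85)&(s>100),W,60,(.09,.15))
    print("board");blobs(R&(h>95)&(h<125)&(s>120)&(v>60),W,60,(.035,.048))
s=robot.sense();print(s["tool_pos"],s["tcp_rot"],s["wrist_force"])
E
```

```text
rim
 px [335. 198.] n 608 mean [0.5606 0.0257 0.1345] rect [538.3  43.3] [124.7 118.5] 6.2
 px [332. 192.] n 76 mean [0.5437 0.0297 0.1386] rect [545.4  37.7] [52.3 14.5] 83.6
board
 px [334. 222.] n 1520 mean [0.5567 0.0295 0.0407] rect [535.   38.7] [150.7 139.2] 6.5
rim
 px [326. 168.] n 399 mean [0.5258 0.0214 0.1351] rect [538.7  41.4] [126.6 120.9] 4.5
 px [325. 164.] n 77 mean [0.5346 0.0348 0.1381] rect [533.1  39.1] [17.4 66.1] 17.6
board
 px [325. 189.] n 970 mean [0.5291 0.0278 0.0419] rect [539.2  35.9] [160.3 136.4] 6.6
rim
 px [324. 161.] n 3507 mean [0.5358 0.085  0.1382] rect [535.1  71.1] [120.6  61.5] 5.8
 px [321. 181.] n 143 mean [0.5351 0.0736 0.1406] rect [536.3  72.9] [ 4.6 13.5] 74.4
 px [321. 304.] n 143 mean [ 0.5441 -0.0117  0.1389] rect [543.8 -10.9] [16.5  8. ] 10.5
board
 px [321. 124.] n 2399 mean [0.5327 0.1035 0.0403] rect [532.5 103.5] [144.9  12.4] 5.9
[0.5377535  0.0417313  0.16742455] [1.16549503e-04 6.69954055e-01 7.42402544e-01 1.16042059e-04] [-0.17341614 -0.63517124 -2.04948304]
```

View pics/sc4.png

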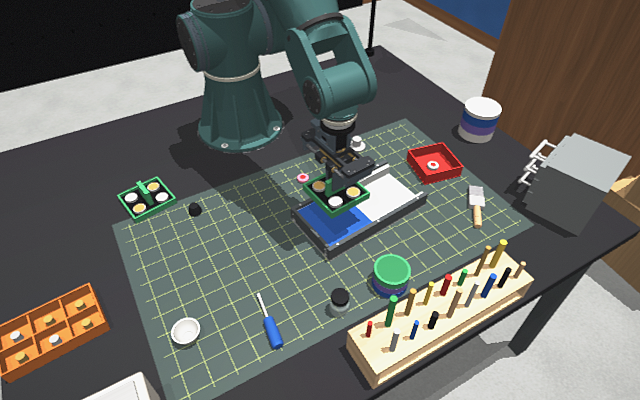

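The scene view shows the tray held level at (335,195) over the board at (330,222), and the red-dot head in the bin at (433,163). Lowering.

Call:
move_arm:
  rows:
    - [-0.1,0,1.5,0,1]
    - [0,0,2,0,1]
    - [0,0,1.5,0,1]
    - [0,0,1,0,1]
    - [0,0,0.7,0,1]
    - [0,0,0.4,0,1]
    - [0,0,0.3,0,1]
    - [0,0,0.2,0,1]
    - [0,0,0,0,1]

```text
time_s: 16.45
tool_pos: [0.538, 0.0409, 0.091]
tcp_rot: [0.0, 0.669, 0.743, 0.0]
wrist_force: [0.2, 0.2, -2.1]
finger_gap: 0.0118
gripper_force: 40.0
```

Call:
move_arm:
  rows:
    - [0,0,0.1,0,1]
    - [0,0,0.1,0,1]
    - [0,0,0,0,1]

```text
time_s: 16.75
tool_pos: [0.5379, 0.0409, 0.089]
tcp_rot: [0.0, 0.669, 0.743, 0.0]
wrist_force: [0.7, 0.2, -2.6]
finger_gap: 0.0114
gripper_force: 40.0
```

Call:
move_arm:
  rows:
    - [0,0,0.1,0,1]
    - [0,0,0.05,0,1]
    - [0,0,0,0,1]

```text
time_s: 17.05
tool_pos: [0.538, 0.0409, 0.0882]
tcp_rot: [-0.0, 0.669, 0.743, -0.0]
wrist_force: [-6.3, -0.7, 14.1]
finger_gap: 0.0121
gripper_force: 40.0
```

Contact. Releasing and withdrawing.

Call:
move_arm:
  rows:
    - [0,0,0,0,0.6]
    - [0,0,0,0,0.3]
    - [0,0,0,0,0.2]
    - [0,0,0,0,0.2]
    - [0,0,-1,0,0.2]
    - [0,0,-3,0,0.2]
    - [0,0,-4,0,0.2]
    - [0,0,-4,0,0.2]
    - [-3,0,-2,0,0.2]
    - [-3,0,0,0,0.2]
    - [-2,0,0,0,0.2]
    - [0,0,0,0,0.2]

```text
time_s: 18.25
tool_pos: [0.5465, -0.0404, 0.2284]
tcp_rot: [0.0, 0.67, 0.742, 0.0]
wrist_force: [-0.1, 0.2, 0.3]
finger_gap: 0.0365
gripper_force: 0.0
```

```bash
python3 - <<'E'
from h import *
for n in ("scene","side","wrist"):
    c=snap(n,"end_"+n);H=hsv(c);W=pts(c);h,s,v=[H[...,i].astype(int) for i in range(3)]
    R=(abs(W[...,0]-.54)<.1)&(abs(W[...,1]-.042)<.1)
    print("rim");blobs(R&(h>55)&(h<85)&(s>100),W,60,(.055,.068))
    print("board");blobs(R&(h>95)&(h<125)&(s>120)&(v>60),W,60,(.035,.048))
    print("rails");blobs((s<70)&(v>110)&(abs(W[...,1]-.2)<.2),W,100,(.033,.0385))
s=robot.sense();print(s["tool_pos"],s["wrist_force"])
E
```

```text
rim
 px [334. 213.] n 357 mean [0.5427 0.0364 0.0594] rect [537.9  40.5] [125.5 116.9] 6.1
 px [335. 212.] n 70 mean [0.5437 0.0401 0.062 ] rect [543.9  41.7] [10.  59.6] 0.0
board
 px [334. 229.] n 408 mean [0.5753 0.0171 0.041 ] rect [539.1  38.4] [143.2 137.8] 6.3
rails
 px [364. 177.] n 205 mean [0.4501 0.1945 0.0358] rect [450.4 197. ] [ 18.  179.6] 7.4
rim
 px [328. 185.] n 198 mean [0.537  0.0221 0.06  ] rect [536.6  39.7] [128.1 118.6] 7.0
board
 px [324. 195.] n 243 mean [0.5052 0.0105 0.0422] rect [537.3  35.7] [155.2 135.1] 4.9
rails
rim
 px [310. 112.] n 1468 mean [0.5292 0.0311 0.0598] rect [538.2  42.8] [119.8 115.4] 6.0
board
 px [322. 110.] n 3811 mean [0.5406 0.0332 0.0403] rect [539.3  40.5] [145.7 139.9] 5.9
rails
 px [250.  46.] n 711 mean [0.4597 0.0906 0.0353] rect [463.9  67.8] [ 11.6 133.7] 5.9
 px [389.  17.] n 398 mean [0.599  0.1332 0.0352] rect [599.4 129.4] [11.5 39.8] 5.6
[ 0.54607547 -0.03827168  0.2276397 ] [-1.01559482e-01  1.24760505e+00 -1.95363090e-04]
```

View pics/end_wrist.png

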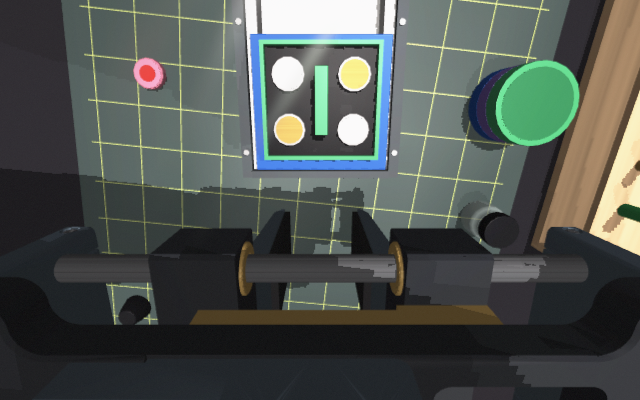

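The wrist view shows the green tray square and central on the blue board, at (321,100), and the board is tight against the stop at row 170. The measured offset between tray and board is about 2 mm.

```bash
python3 -c "
from plant import robot
print(robot.close_job())"
```

```text
the job is handed in; nothing more can be done
None
```

The job is handed in at about 18 s with no verdict returned: the red-dot head is in the bin, the board is home against the stop, and the tray is square on the board, about 2 mm off centre.

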